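# Set and lock the last leg of a telescope tripod

## Robot

A 7-joint arm with a two-finger parallel gripper is mounted at the origin on the work surface. World frame = base frame: x ahead of the robot, y to its left, z up, the work surface at z = 0. Lengths are in m, angles in rad, forces in N, time in s.
With the tool pointing down it reaches from about 0.4 to 0.925 m from the base axis. Payload 4.1 kg.
Tool frame: the origin (TCP) lies between the finger pads; the fingertips stand arm.tip_reach ahead of it and the grasp point (between the pads) lies 5 mm behind it (arm.tip_reach is the distance from the TCP to the fingertips, in m); x points along the fingers, y is the direction in which the jaws open and shut, and the axes are right-handed (so a half turn about x gives the same grasp; the last joint's range is limited). The gripper opens to 85 mm and grips with 20 to 120 N. Pads are 22 mm wide; open, the fingers measure 114 mm over their backs; the gripper's body (76 mm by 85 mm) begins 54 mm behind the grasp point. The pads swing forward as they close: fully open they stand 13 mm farther back than shut.
Start: joints at [1.04, 0.398, 0.045, 1.537, -0.019, 1.207, -0.051], TCP at [0.272, -0.59, 0.218] pointing down, gripper open.
Joint ranges: [-2.82, 2.82], [-0.49, 2.23], [-1.37, 1.46], [0, 2.46], [-1.36, 4.5], [0.23, 2], [-2.94, 2.94]. Speed limits (rad/s): [2.57, 2.57, 3.14, 3.14, 3.14, 3.14, 3.14].

## Interface

Orientations are given as a unit quaternion [w, x, y, z].
In Python, from plant import readout, optics, ticket, spotter, arm gives the robot as it stands. The module is installed in compiled form; this text tells all that it offers.
- The arm moves only by the shell command python3 -m handwheel 'ROWS'. ROWS is JSON, a list of rows, each a list of 3 entries, a list of its own where there are three numbers: the shift along the tool's x, y, z in cm, then the turn about the tool's x in degrees, then the finger opening in cm, from 0 to 8.54. In form: [[[tx, ty, tz], turn, hand], ...]. A call has 1 to 10 rows; each row shifts and turns the commanded pose from where the row before left it, along the tool's axes as they then stand; what a row does not reach is not made up. A row lasts 1/12 s, in which the tool goes at most 41.7 mm and 7.16 degrees, less where a joint would pass 70% of its speed; a pose out of reach is approached as far as the arm can. A call is refused whole if a number of a shift passes 4.17 or a number of a turn 7.16, either way. A call with a gripper value outside its range is refused whole. The fingers move at their own pace and stop on an object; the grip force is fixed at half the most. Time passes only in rows, so rows that do not move let the fingers close. It gives the time, the measured TCP pose, the force and the opening at its end, in the units of the state.
- readout.state(): the state, without advancing time (a new reading comes with each control period).
- optics.camera(name): name is "side" or "top" or "wrist"; returns a dict with "frame" (384x512x3 uint8, red, green, blue), "range_z" (384x512 float32, m along the optical axis (not along the pixel's ray), 0 where there is no reading), "K" (3x3 intrinsics, pixels), "extrinsics" (4x4, takes a point from world to camera coordinates); the wrist camera has in their place "T_tool_cam" (4x4, takes a point from camera to tool coordinates, whose origin is the TCP and whose axes are the tool frame's). Camera axes: x right, y up, looking along -z (the intrinsics and any distortion apply to the point x, -y, -z); pixel columns grow to the right and rows downward; lengths in m; the calibration is good to about 2 mm. A picture is of the moment at which its call begins: read the wrist's pose just before it.
- ticket.hand_in(): hands the job in, once; it reports no verdict.
Trained networks look in a picture, given as the dict that the camera call returned (one of the last four; its "shot" number tells which), for a name from the list of things; names that differ only in an ending like _2 or _b are one class to them, and where a whole thing is asked for, a point or a joint stands for the part that bears it (a point fixed in the world has none). Each returns a list of dicts, best first, with "confidence" (0 to 1); they miss things now and then, are a little off and sometimes report something else, mostly with a low value. They report only what shows in the picture. A call takes as long as a camera call.
- spotter.spot_in(picture, name): "extent" ([left, top, right, bottom] in pixels, round what is visible of it).
- spotter.outline_of(picture, name): "mask" (384x512 bool, what is visible of it) and "extent" ([left, top, right, bottom] in pixels, round what is visible of it).
The state is a dict: "time": time; "joints": joint angles; "qvel": joint speeds; "tau": joint torques, N m; "tool_pos": TCP position; "tcp_rot": TCP orientation; "wrist_force": force on the tool from outside, world axes, zero at the start; "wrist_torque": the same for the moment, N m; "grip_width": finger opening in m.
Only numpy, scipy, OpenCV 4.12 (cv2) and the standard library are available. Lean on these libraries where they do the work, as an engineer would, in place of code of your own. Each camera call takes 0.05 s, during which the arm holds its last target. There are 200 camera calls.

## Task

The children's telescope tripod stands head down on its bench base; two of its legs are already drawn out to the second ring and locked, the third, which points away from the robot, is loose and slides in under its own weight. Draw the loose leg out until its second ring just shows at the collar's mouth, hold it there and, with the same hand, squeeze its cam lever fully closed. Do not take the hand away: finish still gripping the leg and its closed lever together, and leave the other things on the counter alone.

Things in the scene. Friction and masses are not known exactly. Their poses are not given: they have to be found in the camera images.
- tripod: Telescope tripod, head down, fixed immovably to a round steel base 150 mm wide, 12 mm thick; 0.18 m high over all. Origin: hub axis, underside of the base, on the counter; z up; x (level) points the way the loose leg points. The two locked legs, set right, point 120 degrees to either side. All legs rise outwards at 30 degrees; the loose leg's pivot lies at (0.034, 0, 0.060)
- mouth (a point): Mouth of the loose leg's collar, on the leg's centre line, 118 mm up the leg from its pivot; the inner leg, bare aluminium 18 mm square, comes out here (axes as tripod). The black collar, 40 mm wide, 34 deep and 36 long, lies on the hub's side of it; its pin ears reach 31 mm left of the centre line. Nothing stands over the leg: it is free from above
- leg (a joint): How far the loose leg is drawn out, m: 0 fully in (its start), 0.055 its stop. Three dark rings, 2.6 mm wide, 12 mm apart, go round it and come out of the mouth at 0.012, 0.024, 0.036: second ring just showing = 0.024. Weighs about 0.14 kg; with the lever open it slides in by itself when not held, with 0.4 to 0.8 N
- foot (a point): Inner face of the loose leg's foot flange, on the centre line: a black plate 42 mm wide (y), 30 high (z), 8 thick, 12 mm out from the leg's sides, to be hooked by a finger and pushed outwards. It is 42 mm + leg from the mouth. x along the leg outwards, y to the left (the lever's side), z square to the leg, up. A smaller rubber foot, 24 mm long, follows
- lever (a joint): Angle of the loose leg's cam lever, rad: 0 closed (stop), larger is open; starts 0.34 to 0.44, opens to 1.5; stays where left, swings with about 4 N at the tip. From about 0.25 down to 0 the cam bites and the leg cannot slide. Closed, it lies along the leg's left side clear of leg and foot, outer face 28 mm from the centre line: leg and closed lever measure 37 mm across
- lever_tip (a point): Free end of the black cam lever, 75 mm from its pin (pin: 10 mm hubwards of the mouth, 24 mm left of the centre line); lever 6 mm thick, 22 mm high; tip starts 49 to 56 mm left of the centre line. An open hand with one finger close along the leg's right side, hooking the flange, has the other outside the lever: closing it, shifted right meanwhile, shuts the lever
- telescope: Bystander: white telescope tube lying on its mounting bar, about 400 mm long, 72 mm wide; origin under its middle, x along the tube. Leave alone
- puzzle: Bystander: flat green puzzle box 200 x 150 x 45 mm; origin under its middle. Leave alone
- horse: Bystander: wooden toy horse 130 mm long, 120 mm high; origin under its middle, between the hooves. Leave alone

How it is judged:
By the outcome, as a careful person would: the job done as asked, in the order asked, and still so for the second after the job is handed in, while the arm keeps its last pose, push and grip.
It also fails if it takes over 48 s, if anything falls off the work surface, if the arm or the gripper's body presses on something with over 40 N, if the wrist force passes 120 N, or if a joint passes its speed limit or range.

## Working session

There is one attempt and no reset: what is moved stays moved. The work goes in short steps, Python scripts to look and compute and a shell command to move; the robot and the scene stay as the last step left them, time stands still between calls to the robot, and variables do not carry over. Pictures are saved under pics/ and viewed, about 8 in all and at most 12, crops included, and the job is handed in when it is done.

```bash
mkdir -p pics; cat > h.py <<'E'
import numpy as np, cv2
from plant import readout, optics, spotter, arm
from scipy.spatial.transform import Rotation as R
def Rt():
    s=readout.state(); q=s["tcp_rot"]; T=np.eye(4); T[:3,:3]=R.from_quat([q[1],q[2],q[3],q[0]]).as_matrix(); T[:3,3]=s["tool_pos"]; return T
def cam(n):
    T=Rt(); c=optics.camera(n)
    c["W"]=T@c["T_tool_cam"] if n=="wrist" else np.linalg.inv(c["extrinsics"])
    return c
def cloud(c):
    z=c["range_z"]; K=c["K"]; v,u=np.mgrid[:384,:512]
    p=np.stack([(u-K[0,2])/K[0,0]*z,-(v-K[1,2])/K[1,1]*z,-z],-1)
    return p@c["W"][:3,:3].T+c["W"][:3,3]
def proj(c,P):
    M=np.linalg.inv(c["W"]); p=np.atleast_2d(P)@M[:3,:3].T+M[:3,3]; K=c["K"]
    return np.stack([K[0,2]+K[0,0]*p[:,0]/-p[:,2],K[1,2]-K[1,1]*p[:,1]/-p[:,2]],1)
def save(c,f): cv2.imwrite("pics/"+f,c["frame"][:,:,::-1])
E
python3 - <<'E'
from h import *
print(readout.state(),arm.tip_reach)
ims=[]
for n in("top","side"):
    c=cam(n); P=cloud(c); ims.append(c["frame"])
    print(n,c["K"].tolist(),c["W"].round(3).tolist())
    for k in("tripod","foot","lever","leg","telescope","puzzle","horse"):
        for d in spotter.outline_of(c,k)[:2]:
            m=d["mask"]&(c["range_z"]>0); q=P[m]
            print(k,round(d["confidence"],2),np.array(d["extent"]).astype(int),np.median(q,0).round(3) if len(q) else 0,np.percentile(q,[3,97],axis=0).round(3).tolist() if len(q) else 0)
    np.savez(n,P=P,f=c["frame"],W=c["W"],K=c["K"])
    save(c,n+".png")
E
```

```text
{'time': 0.0, 'joints': array([ 1.03995877,  0.39920542,  0.04505317,  1.53786263, -0.01869094,
        1.20686747, -0.05071492]), 'qvel': array([-1.91439654e-04, -6.50271614e-04, -1.57770006e-03, -2.76231518e-05,
        5.72242584e-04,  1.25150903e-03, -2.51253650e-04]), 'tau': array([-3.93472128e-04, -4.75121641e+01,  1.36416156e+00, -2.54217356e+01,
        1.15523502e-02,  9.48003988e-03, -4.25520670e-05]), 'tool_pos': array([ 0.27178864, -0.58974446,  0.21706291]), 'tcp_rot': array([-0.15087247, -0.69048422, -0.15217279,  0.69087805]), 'wrist_force': array([ 0.07032465, -0.82120128, -0.34331995]), 'wrist_torque': array([ 0.0147912 , -0.01310239, -0.01826369]), 'grip_width': 0.08544583122971314} 0.014
top [[402.8472602278408, 0.0, 259.33129276882397], [0.0, 402.8472602278408, 190.3717728141139], [0.0, 0.0, 1.0]] [[0.015, 0.987, -0.158, 0.432], [-0.999, 0.019, 0.026, 0.041], [0.028, 0.157, 0.987, 1.302], [0.0, 0.0, 0.0, 1.0]]
tripod 0.8 [152 204 300 330] [0.354 0.08  0.101] [[0.258, -0.068, 0.01], [0.552, 0.27, 0.174]]
tripod 0.47 [233 202 250 230] [0.549 0.066 0.155] [[0.511, 0.
[... 1016 characters left out ...]
.0, 0.0, 0.0, 1.0]]
tripod 0.78 [235 193 389 301] [0.344 0.081 0.102] [[0.257, -0.07, 0.002], [0.565, 0.285, 0.171]]
foot 0.73 [244 197 266 218] [0.549 0.073 0.148] [[0.517, 0.051, 0.124], [0.575, 0.087, 0.164]]
lever 0.66 [238 207 255 228] [0.538 0.111 0.135] [[0.508, 0.102, 0.113], [0.565, 0.121, 0.151]]
leg 0.76 [242 193 266 219] [0.549 0.072 0.146] [[0.515, -0.089, 0.001], [0.675, 0.086, 0.164]]
telescope 0.75 [312 142 419 184] [ 0.531 -0.464  0.061] [[0.364, -0.517, 0.008], [0.689, -0.416, 0.085]]
puzzle 0.63 [ 87 302 201 384] [0.463 0.518 0.046] [[0.373, 0.445, 0.011], [0.567, 0.588, 0.049]]
horse 0.73 [180 190 217 217] [0.748 0.097 0.067] [[0.701, 0.077, 0.003], [0.815, 0.112, 0.118]]
```

```bash
python3 - <<'E'
import cv2,numpy as np
a=cv2.imread("pics/top.png")[190:345,140:310];b=cv2.imread("pics/side.png")[180:310,225:400]
a=cv2.resize(a,(400,365),interpolation=cv2.INTER_CUBIC);b=cv2.resize(b,(400,297),interpolation=cv2.INTER_CUBIC)
o=np.zeros((365,800,3),np.uint8);o[:,:400]=a;o[:297,400:]=b;cv2.imwrite("pics/v1.png",o)
E
```

```text
(no output)
```

View pics/v1.png

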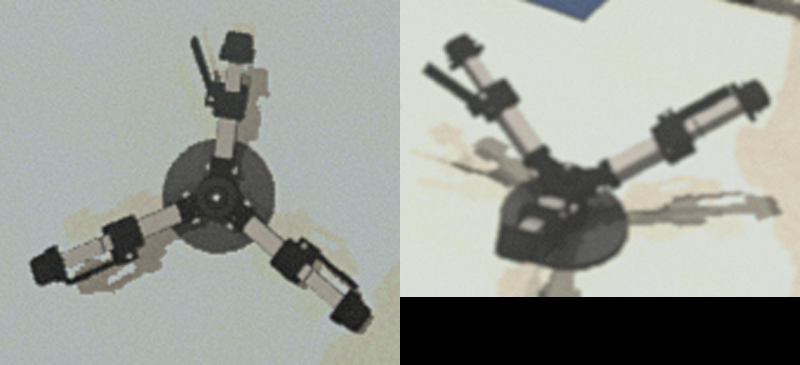

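```bash
python3 - <<'E'
from h import *
from scipy.optimize import least_squares
print("tool axes cols\n",Rt().round(3))
for n in("top","side"):
    d=np.load(n+".npz");P=d["P"].reshape(-1,3);f=d["f"].reshape(-1,3).astype(int)
    m=(np.hypot(P[:,0]-.35,P[:,1]-.08)<.11)&(P[:,2]>.007)&(P[:,2]<.018)&(f.sum(1)<330)
    q=P[m]; 
    # circle: boundary points
    c=q[:,:2].mean(0)
    for _ in range(5):
        r=np.hypot(*(q[:,:2]-c).T);a=np.arctan2(*(q[:,:2]-c).T[::-1]);b=np.digitize(a,np.linspace(-np.pi,np.pi,37))
        e=np.array([q[b==i][np.argmax(r[b==i])] for i in range(1,37) if (b==i).sum()>3])
        e=e[np.hypot(*(e[:,:2]-c).T)>.05]
        s=least_squares(lambda v:np.hypot(e[:,0]-v[0],e[:,1]-v[1])-.075,c,loss="soft_l1",f_scale=.003);c=s.x
    print(n,"base",c.round(4),len(e),np.median(abs(s.fun)))
    # leg centreline: slice along x, bright leg + collar
    for lo,hi in((.40,.45),(.45,.48),(.48,.51),(.51,.535),(.535,.56),(.56,.59)):
        m=(P[:,0]>lo)&(P[:,0]<hi)&(abs(P[:,1]-.075)<.06)&(P[:,2]>.06)
        q=P[m]
        if len(q)>5: print(lo,hi,len(q),q.mean(0).round(3),np.percentile(q[:,1],[5,50,95]).round(3),np.percentile(q[:,2],[50,95]).round(3))
E
```

```text
tool axes cols
 [[ 0.     0.419 -0.908  0.272]
 [-0.    -0.908 -0.419 -0.59 ]
 [-1.     0.     0.     0.218]
 [ 0.     0.     0.     1.   ]]
top base [0.3756 0.0877] 31 0.0009535420584305815
0.4 0.45 918 [0.43  0.048 1.08 ] [0.041 0.041 0.088] [1.302 1.302]
0.45 0.48 104 [0.466 0.075 0.11 ] [0.059 0.076 0.088] [0.109 0.123]
0.48 0.51 170 [0.495 0.076 0.129] [0.053 0.076 0.1  ] [0.129 0.135]
0.51 0.535 114 [0.521 0.08  0.131] [0.059 0.074 0.106] [0.134 0.144]
0.535 0.56 156 [0.549 0.075 0.153] [0.048 0.07  0.114] [0.155 0.163]
0.56 0.59 74 [0.567 0.071 0.159] [0.048 0.066 0.117] [0.161 0.167]
side base [0.3783 0.0901] 26 0.0013185572343519802
0.4 0.45 241 [0.426 0.087 0.079] [0.072 0.089 0.101] [0.079 0.094]
0.45 0.48 162 [0.466 0.081 0.102] [0.067 0.084 0.091] [0.102 0.119]
0.48 0.51 245 [0.495 0.085 0.12 ] [0.059 0.089 0.103] [0.124 0.133]
0.51 0.535 144 [0.524 0.088 0.129] [0.064 0.08  0.109] [0.131 0.141]
0.535 0.56 208 [0.548 0.084 0.146] [0.053 0.077 0.118] [0.147 0.159]
0.56 0.59 96 [0.567 0.086 0.154] [0.056 0.08  0.122] [0.157 0.164]
```

```bash
python3 -m handwheel '[[[-0.8,-2,-2.1],0,8.54],[[-0.8,-2,-2.1],0,8.54],[[-0.8,-2,-2.1],0,8.54],[[-0.8,-2,-2.1],0,8.54],[[-0.8,-2,-2.1],0,8.54],[[-0.8,-2,-2.1],0,8.54],[[-0.8,-2,-2.1],0,8.54],[[-0.8,-2,-2.1],0,8.54],[[-0.8,-2,-2.1],0,8.54],[[-0.8,-2,-2.1],0,8.54]]'
python3 -m handwheel '[[[0,-2,-2.1],0,8.54],[[0,-2,-2.1],0,8.54],[[0,-2,-2.1],0,8.54],[[0,-2,-2.1],0,8.54],[[0,-2,-2.1],0,8.54],[[0,-2,-2.1],0,8.54],[[0,-2,-2.1],0,8.54],[[0,-2,-2.1],0,8.54],[[0,-2,-2.1],0,8.54],[[0,-2,-2.1],0,8.54]]'
python3 -m handwheel '[[[0,-2,-2.1],0,8.54],[[0,-2,-2.1],0,8.54],[[0,-2,-2.1],0,8.54],[[0,-2,-2.1],0,8.54],[[0,0,0],5.23,8.54],[[0,0,0],5.23,8.54],[[0,0,0],5.23,8.54],[[0,0,0],5.23,8.54],[[0,0,0],5.23,8.54],[[0,0,0],5.23,8.54]]'
```

```text
time: 1.63
tool_pos: [0.3794, -0.3195, 0.2988]
tcp_rot: [0.152, 0.691, 0.151, -0.691]
wrist_force: [0.5, 0.2, 0.4]
grip_width: 0.0854
time: 2.47
tool_pos: [0.4864, -0.05, 0.2984]
tcp_rot: [0.152, 0.691, 0.151, -0.69]
wrist_force: [0.8, -0.3, 0.4]
grip_width: 0.0855
time: 3.3
tool_pos: [0.5289, 0.0565, 0.2982]
tcp_rot: [-0.042, 0.706, -0.043, -0.706]
wrist_force: [-0.7, 0.1, 0.5]
grip_width: 0.0854
```

```bash
python3 - <<'E'
from h import *
print(Rt().round(4))
c=cam("wrist");P=cloud(c);save(c,"w1.png");np.savez("w1",P=P,f=c["frame"],W=c["W"],K=c["K"])
for k in("foot","lever","leg","lever_tip","mouth"):
    for d in spotter.outline_of(c,k)[:2]:
        m=d["mask"]&(c["range_z"]>0); q=P[m]
        print(k,round(d["confidence"],2),np.array(d["extent"]).astype(int),np.median(q,0).round(4),np.percentile(q,[3,97],axis=0).round(4).tolist())
h=np.array([.377,.088]);y=-.115
def pt(r,l,z): return [h[0]+r*np.cos(y)-l*np.sin(y),h[1]+r*np.sin(y)+l*np.cos(y),z]
print(proj(c,[pt(.034,0,.06),pt(.1362,0,.119),pt(.1726,0,.14)]).round(0))
E
```

```text
[[ 2.000e-04 -1.201e-01 -9.928e-01  5.289e-01]
 [-1.000e-04 -9.928e-01  1.201e-01  5.650e-02]
 [-1.000e+00  1.000e-04 -2.000e-04  2.982e-01]
 [ 0.000e+00  0.000e+00  0.000e+00  1.000e+00]]
foot 0.71 [231 125 273 188] [0.5544 0.0658 0.1551] [[0.5128, 0.0471, 0.1283], [0.5776, 0.084, 0.1633]]
lever 0.57 [192 135 229 194] [0.5408 0.1081 0.1369] [[0.5092, 0.0934, 0.1112], [0.5707, 0.1198, 0.1549]]
leg 0.66 [230 122 270 186] [0.5549 0.066  0.1553] [[0.5135, 0.0472, 0.129], [0.5777, 0.084, 0.1633]]
lever_tip 0.75 [189 135 232 189] [0.5412 0.1082 0.137 ] [[0.5094, 0.0933, 0.1125], [0.5704, 0.1199, 0.1548]]
mouth 0.95 [ 86 128 358 383] [0.384  0.0767 0.1001] [[0.304, -0.0213, 0.0108], [0.5688, 0.202, 0.1617]]
[[251. 241.]
 [248. 182.]
 [247. 154.]]
```

View pics/w1.png

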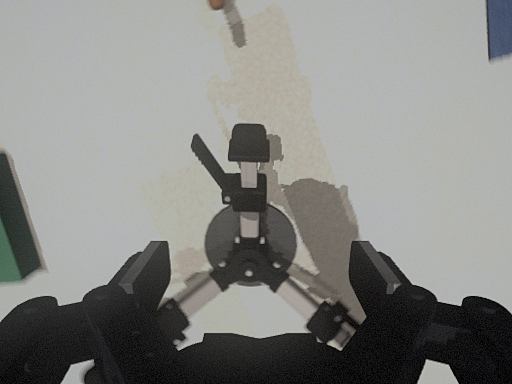

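```bash
python3 - <<'E'
from h import *
d=np.load("w1.npz");P=d["P"];f=d["f"].astype(int)
T=Rt();o=np.array([.529,.0565])
out=-T[:2,2];left=-T[:2,1]
U=(P[...,:2]-o)@out;V=(P[...,:2]-o)@left;Z=P[...,2]
g=f.sum(-1)
for v in range(118,262,3):
    r=slice(200,300)
    m=(Z[v,r]>.05+0.0)&(Z[v,r]<.2)
    i=np.where(m)[0]
    if len(i)<3: continue
    # segments by v
    vv=V[v,r][i];s=abs(vv-.01)<.035; i=i[s]
    if len(i)<3: continue
    vv=V[v,r][i];gg=g[v,r][i]
    br=vv[gg>330]
    print(v,"U%.4f Zmed%.4f V[%.4f %.4f]"%(np.median(U[v,r][i]),np.median(Z[v,r][i]),vv.min(),vv.max()),"bright",len(br),(br.min().round(4),br.max().round(4)) if len(br) else "",gg[abs(vv-vv.mean())<.006].mean().round(0))
E
```

```text
124 U0.0489 Zmed0.1491 V[0.0000 0.0228] bright 0  156.0
127 U0.0465 Zmed0.1547 V[-0.0029 0.0264] bright 1 (np.float64(0.0264), np.float64(0.0264)) 189.0
130 U0.0440 Zmed0.1589 V[-0.0049 0.0274] bright 0  188.0
133 U0.0415 Zmed0.1614 V[-0.0048 0.0285] bright 1 (np.float64(0.0285), np.float64(0.0285)) 190.0
136 U0.0388 Zmed0.1627 V[-0.0047 0.0281] bright 1 (np.float64(0.0281), np.float64(0.0281)) 194.0
139 U0.0360 Zmed0.1625 V[-0.0047 0.0318] bright 0  184.0
142 U0.0329 Zmed0.1611 V[-0.0082 0.0326] bright 0  180.0
145 U0.0298 Zmed0.1592 V[-0.0092 0.0322] bright 0  174.0
148 U0.0267 Zmed0.1577 V[-0.0091 0.0316] bright 0  168.0
151 U0.0235 Zmed0.1567 V[-0.0089 0.0326] bright 0  166.0
154 U0.0199 Zmed0.1531 V[-0.0088 0.0320] bright 0  162.0
157 U0.0174 Zmed0.1559 V[-0.0087 0.0318] bright 0  182.0
160 U0.0141 Zmed0.1545 V[-0.0088 0.0323] bright 0  146.0
163 U0.0091 Zmed0.1445 V[0.0034 0.0200] bright 17 (np.float64(0.0034), np.float64(0.02)) 467.0
166 U0.0055 Zmed0.1426 V[0.0034 0.0201] bright 16 (np.float64(0.0034), np.float64(0.0201)) 445.0
169 U0.0018 Zmed0.1405 V[0.0035 0.0450] bright 1
[... 1732 characters left out ...]
right 17 (np.float64(0.0048), np.float64(0.0266)) 446.0
235 U-0.0998 Zmed0.0853 V[-0.0004 0.0279] bright 16 (np.float64(0.0049), np.float64(0.0247)) 458.0
238 U-0.1052 Zmed0.0830 V[-0.0046 0.0332] bright 5 (np.float64(-0.0032), np.float64(0.0332)) 144.0
241 U-0.1105 Zmed0.0812 V[-0.0046 0.0331] bright 6 (np.float64(-0.0032), np.float64(0.0331)) 121.0
244 U-0.1203 Zmed0.0704 V[-0.0003 0.0288] bright 0  116.0
247 U-0.1263 Zmed0.0677 V[-0.0032 0.0332] bright 0  120.0
250 U-0.1295 Zmed0.0705 V[-0.0077 0.0378] bright 0  157.0
253 U-0.1331 Zmed0.0725 V[-0.0090 0.0391] bright 0  148.0
256 U-0.1377 Zmed0.0725 V[-0.0104 0.0406] bright 0  144.0
259 U-0.1424 Zmed0.0726 V[-0.0135 0.0439] bright 0  113.0
```

```bash
python3 - <<'E'
from h import *
d=np.load("w1.npz");P=d["P"];f=d["f"].astype(int)
T=Rt();q=(P-T[:3,3])@T[:3,:3]   # tool coords
m=(q[...,0]<.06)&(q[...,0]>-.1)
for nm,sl in(("L",slice(60,200)),("R",slice(310,460))):
    s=np.zeros_like(m);s[220:384,sl]=1
    a=q[m&s]; print(nm,len(a))
    for lo in np.arange(-.06,.04,.01):
        b=a[(a[:,0]>lo)&(a[:,0]<=lo+.01)]
        if len(b)>5: print(round(lo,3),len(b),"y",np.percentile(b[:,1],[1,50,99]).round(4),"z",np.percentile(b[:,2],[1,50,99]).round(4))
    print("max x",np.percentile(a[:,0],[99,99.8,100]).round(4))
E
```

```text
L 9832
-0.06 811 y [-0.0568 -0.0438 -0.043 ] z [-0.012  -0.0075  0.0097]
-0.05 752 y [-0.0567 -0.0437 -0.0431] z [-0.0119 -0.0072  0.0103]
-0.04 567 y [-0.0566 -0.0437 -0.0431] z [-0.0118 -0.0069  0.0104]
-0.03 97 y [-0.0488 -0.0435 -0.0431] z [-0.011  -0.0014  0.0096]
max x [-0.0301 -0.0273 -0.0257]
R 10266
-0.06 819 y [0.0414 0.0422 0.0553] z [-0.0113 -0.0066  0.0102]
-0.05 748 y [0.0415 0.0421 0.0554] z [-0.0112 -0.0064  0.0106]
-0.04 556 y [0.0415 0.0421 0.055 ] z [-0.0112 -0.0063  0.0109]
-0.03 113 y [0.0415 0.0419 0.0476] z [-0.0104 -0.0006  0.0104]
max x [-0.0298 -0.027  -0.0251]
```

```bash
python3 -m handwheel '[[[2,-1,0],1,8.54],[[2,-1,0],0,8.54],[[2,-1,0],0,8.54],[[2,-0.1,0.1],0,8.54],[[2,0,0],0,8.54],[[0,0,0],0,8.54]]'
```

```text
time: 4.1
tool_pos: [0.5289, 0.0868, 0.1942]
tcp_rot: [0.046, -0.703, 0.047, 0.708]
wrist_force: [-0.9, 0.2, 0.5]
grip_width: 0.0854
```

```bash
python3 - <<'E'
from h import *
T=Rt();print(T.round(4))
c=cam("wrist");M=c["T_tool_cam"];print(M.round(3));save(c,"w2.png")
c["W"]=M
for x in(.014,.001,-.012,-.026): print(x,proj(c,[[x,-.043,-.011],[x,-.043,.011],[x,.043,-.011]]).round(0).tolist())
c["W"]=T@M;P=cloud(c)
q=(P-T[:3,3])@T[:3,:3]
a=q[240:300,120:175];z=c["range_z"][240:300,120:175]
print(c["range_z"][236:262:3,150:170:4].round(3));print(q[236:262:3,150:170:4,0].round(3))
E
```

```text
[[-0.0077 -0.1313 -0.9913  0.5289]
 [-0.0013 -0.9913  0.1313  0.0868]
 [-1.      0.0023  0.0075  0.1942]
 [ 0.      0.      0.      1.    ]]
[[ 0.001  0.284 -0.959 -0.155]
 [ 1.     0.001  0.001 -0.001]
 [ 0.001 -0.959 -0.284 -0.072]
 [ 0.     0.     0.     1.   ]]
0.014 [[188.0, 207.0], [191.0, 241.0], [334.0, 207.0]]
0.001 [[183.0, 216.0], [186.0, 252.0], [339.0, 215.0]]
-0.012 [[177.0, 225.0], [180.0, 263.0], [346.0, 225.0]]
-0.026 [[169.0, 237.0], [173.0, 278.0], [354.0, 237.0]]
[[0.384 0.383 0.383 0.383 0.384]
 [0.383 0.385 0.384 0.386 0.384]
 [0.135 0.136 0.137 0.137 0.139]
 [0.133 0.134 0.133 0.134 0.14 ]
 [0.131 0.131 0.13  0.133 0.139]
 [0.129 0.129 0.128 0.133 0.139]
 [0.126 0.126 0.128 0.133 0.139]
 [0.123 0.124 0.128 0.134 0.138]
 [0.12  0.123 0.128 0.133 0.139]]
[[ 0.196  0.194  0.195  0.195  0.196]
 [ 0.194  0.196  0.195  0.196  0.195]
 [-0.033 -0.032 -0.031 -0.031 -0.029]
 [-0.035 -0.034 -0.035 -0.034 -0.029]
 [-0.037 -0.037 -0.038 -0.036 -0.03 ]
 [-0.039 -0.039 -0.04  -0.036 -0.031]
 [-0.042 -0.042 -0.04  -0.036 -0.03 ]
 [-0.045 -0.045 -0.041 -0.036 -0.032]
 [-0.048 -0.046 -0.041 -0.037 -0.031]]
```

View pics/w2.png

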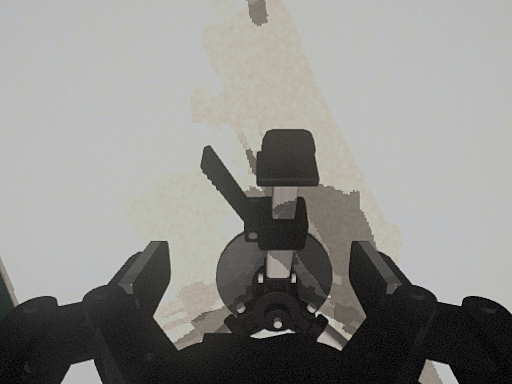

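```bash
python3 -m handwheel '[[[0,0,0],0,3.7],[[0,0,0],0,3.7],[[0,0,0],0,3.7],[[0,0,0],0,3.7],[[0,0,0],0,3.7],[[0,0,0],0,3.7],[[0,0,0],0,3.7],[[0,0,0],0,3.7]]'; cat > tip.py <<'E'
from h import *
T=Rt();print(T.round(4))
c=cam("wrist");P=cloud(c);q=(P-T[:3,3])@T[:3,:3]
m=(c["range_z"]<.2)&(c["range_z"]>0);m[:,200:310]&=True
a=q[m]
for s in(-1,1):
    b=a[(a[:,1]*s>0)&(abs(a[:,1])<.06)];
    t=b[b[:,0]>np.percentile(b[:,0],99.9)-.008]
    print("side",s,"tip x",np.percentile(b[:,0],[99,99.9]).round(4),"y",np.percentile(t[:,1],[2,50,98]).round(4),"z",np.percentile(t[:,2],[2,98]).round(4))
E
python3 tip.py
```

```text
time: 4.82
tool_pos: [0.5319, 0.0874, 0.1982]
tcp_rot: [-0.047, 0.706, -0.047, -0.705]
wrist_force: [0.0, 0.4, -0.3]
grip_width: 0.0369
[[ 2.000e-04 -1.329e-01 -9.911e-01  5.319e-01]
 [-1.000e-04 -9.911e-01  1.329e-01  8.740e-02]
 [-1.000e+00  1.000e-04 -2.000e-04  1.982e-01]
 [ 0.000e+00  0.000e+00  0.000e+00  1.000e+00]]
side -1 tip x [-0.0238 -0.017 ] y [-0.0314 -0.0199 -0.0192] z [-0.0113  0.0097]
side 1 tip x [0.0419 0.0456] y [0.0028 0.0179 0.0342] z [-0.0492 -0.0277]
```

```bash
python3 - <<'E'
from h import *
T=Rt()
for n in("side","top"):
    c=cam(n);P=cloud(c);q=(P-T[:3,3])@T[:3,:3]
    m=(abs(q[...,1])<.05)&(abs(q[...,2])<.03)&(P[...,2]>.17)&(c["range_z"]>0)
    a=q[m];print(n,m.sum(),np.percentile(a[:,0],[90,99,100]).round(4) if m.sum() else "")
    if n=="side":
        print([(x,proj(c,[T[:3,3]+T[:3,:3]@[x,-.019,-.011]]).round(0).tolist()) for x in(-.017,.011)])
        r=c["frame"][100:240,170:310];cv2.imwrite("pics/s2.png",cv2.resize(r,(560,560),interpolation=cv2.INTER_CUBIC)[:,:,::-1])
E
```

```text
side 2992 [-0.0696 -0.0239 -0.0122]
[(-0.017, [[246.0, 190.0]]), (0.011, [[246.0, 199.0]])]
top 1530 [-0.382  -0.3686 -0.3395]
```

View pics/s2.png

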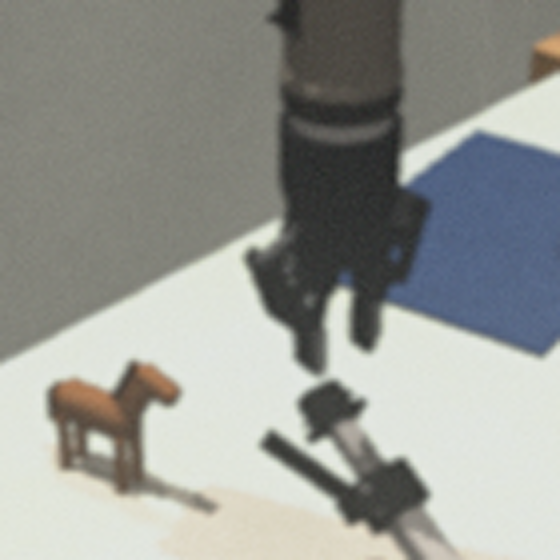

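```bash
python3 -m handwheel '[[[0,-0.4,0],0,8.54],[[0,-0.4,0],0,8.54],[[0,-0.4,0],0,8.54],[[0,0,0],0,8.54],[[1,0,0],0,8.54],[[1,0,0],0,8.54],[[1.5,0,0],0,8.54],[[1.5,0,0],0,8.54],[[0.5,0,0],0,8.54],[[0,0,0],0,8.54]]'
python3 -m handwheel '[[[0,0,0],0,8.54],[[0,0,0],0,8.54]]'
python3 - <<'E'
from h import *
T=Rt();print(T.round(4))
c=cam("wrist");save(c,"w3.png");P=cloud(c);q=(P-T[:3,3])@T[:3,:3]
np.savez("w3",q=q,f=c["frame"])
U=-q[...,2];V=-q[...,1];X=q[...,0];g=c["frame"].astype(int).sum(-1)
for v in range(100,270,6):
    m=(P[v,:,2]>.1)&(P[v,:,2]<.18)&(c["range_z"][v]>0.1)&(abs(V[v]+.031)<.025)
    if m.sum()>3:
        b=m&(g[v]>330)
        print(v,"U%.4f z%.4f"%(np.median(U[v][m]),np.median(P[v,:,2][m])),V[v][m].min().round(4),V[v][m].max().round(4),"br",(V[v][b].min().round(4),V[v][b].max().round(4)) if b.sum()>3 else "")
E
python3 tip.py
```

```text
time: 5.8
tool_pos: [0.5317, 0.0986, 0.1407]
tcp_rot: [0.047, -0.704, 0.048, 0.707]
wrist_force: [0.5, -0.5, 0.7]
grip_width: 0.085
time: 5.97
tool_pos: [0.5339, 0.0994, 0.1436]
tcp_rot: [-0.047, 0.706, -0.047, -0.705]
wrist_force: [0.2, 0.7, -0.8]
grip_width: 0.0852
[[ 1.100e-03 -1.329e-01 -9.911e-01  5.339e-01]
 [ 1.000e-04 -9.911e-01  1.329e-01  9.940e-02]
 [-1.000e+00 -2.000e-04 -1.000e-03  1.436e-01]
 [ 0.000e+00  0.000e+00  0.000e+00  1.000e+00]]
148 U0.0493 z0.1501 -0.044 -0.0176 br 
154 U0.0471 z0.1546 -0.0456 -0.0155 br 
160 U0.0450 z0.1584 -0.0456 -0.014 br 
166 U0.0426 z0.1608 -0.0461 -0.0135 br 
172 U0.0402 z0.1627 -0.0473 -0.0135 br 
178 U0.0373 z0.1625 -0.0459 -0.0102 br 
184 U0.0343 z0.1618 -0.0456 -0.01 br 
190 U0.0307 z0.1598 -0.0479 -0.0099 br 
196 U0.0270 z0.1576 -0.0482 -0.01 br 
202 U0.0227 z0.1540 -0.0514 -0.01 br 
208 U0.0197 z0.1545 -0.051 -0.01 br 
214 U0.0169 z0.1556 -0.0511 -0.0102 br 
220 U0.0088 z0.1439 -0.0391 -0.0124 br 
226 U0.0031 z0.1390 -0.0489 -0.0065 br 
232 U-0.0067 z0.1255 -0.0507 -0.0063 br 
238 U-0.0154 z0.1160 -0.0503 -0.0062 br 
244 U-0.0117 z0.1320 -0.0501 -0.0061 br 
250 U-0.0198 z0.1241 -0.0499 -0.0066 br 
256 U-0.0224 z0.1271 -0.0536 -0.0065 br 
262 U-0.0248 z0.1304 -0.0504 -0.0064 br 
268 U-0.0283 z0.1315 -0.0495 -0.0063 br 
[[ 1.700e-03 -1.329e-01 -9.911e-01  5.341e-01]
 [ 2.000e-04 -9.911e-01  1.329e-01  9.940e-02]
 [-1.000e+00 -4.000e-04 -1.600e-03  1.439e-01]
 [ 0.000e+00  0.000e+00  0.000e+00  1.000e+00]]
side -1 tip x [0.0153 0.0235] y [-0.009  -0.0036 -0.0005] z [-0.0133  0.0087]
side 1 tip x [0.0233 0.0265] y [0.0001 0.0164 0.0494] z [0.0059 0.0414]
```

View pics/w3.png

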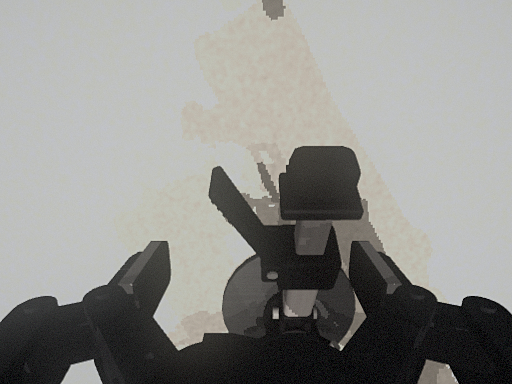

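```bash
python3 -m handwheel '[[[1,0,-0.1],0,8.54],[[1,0,0],0,8.54],[[1,0,0],0,8.54],[[1,0,0],0,8.54],[[0.8,0,0],0,8.54],[[0,0,0],0,8.54],[[0,0,0],0,8.54],[[0,0,0],0,8.54]]'
python3 - <<'E'
from h import *
T=Rt();print(T.round(4),readout.state()["wrist_force"])
c=cam("wrist");save(c,"w4.png");cc=cam("side");r=cc["frame"][150:240,200:310]
o=np.zeros((384,810,3),np.uint8);o[:,:512]=c["frame"];o[:244,512:]=cv2.resize(r,(298,244),interpolation=cv2.INTER_CUBIC);cv2.imwrite("pics/v4.png",o[:,:800,::-1])
E
```

```text
time: 6.73
tool_pos: [0.5347, 0.0993, 0.0951]
tcp_rot: [-0.047, 0.706, -0.047, -0.705]
wrist_force: [0.5, 0.4, 0.2]
grip_width: 0.0851
[[ 3.000e-04 -1.328e-01 -9.911e-01  5.347e-01]
 [ 1.000e-04 -9.911e-01  1.328e-01  9.930e-02]
 [-1.000e+00 -1.000e-04 -3.000e-04  9.510e-02]
 [ 0.000e+00  0.000e+00  0.000e+00  1.000e+00]] [0.49985178 0.3791412  0.15724449]
```

View pics/v4.png

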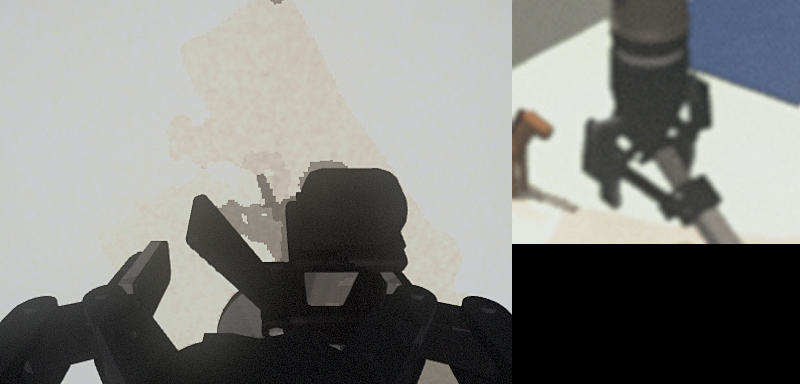

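```bash
python3 - <<'E'
from h import *
c=cam("wrist");np.save("ref.npy",np.where((c["range_z"]>.02)[...,None],cloud(c),np.nan))
E
python3 -m handwheel '[[[-0.14,0,-0.25],0,8.54],[[-0.14,0,-0.25],0,8.54],[[-0.14,0,-0.25],0,8.54],[[-0.14,0,-0.25],0,8.54],[[-0.14,0,-0.25],0,8.54],[[-0.14,0,-0.25],0,8.54],[[-0.14,0,-0.25],0,8.54],[[-0.14,0,-0.25],0,8.54],[[0,0,0],0,8.54],[[0,0,0],0,8.54]]'
cat > reg.py <<'E'
from h import *
from scipy.spatial import cKDTree
c=cam("wrist");B=np.where((c["range_z"]>.02)[...,None],cloud(c),np.nan);np.save("cur.npy",B);save(c,"cur.png")
A=np.load("ref.npy");o=np.array([.5347,.0993,.0951]);out=np.array([.9911,-.1328,0]);left=np.array([.1328,.9911,0])
y=.138;d=np.array([np.cos(y)*.866,-np.sin(y)*.866,.5])
T=Rt();print(T[:3,3].round(4))
def sel(P,k):
    q=P.reshape(-1,3);q=q[np.isfinite(q[:,0])];r=q-o-k*d
    u=r@out;v=r@left
    return q[(u>.012)&(u<.06)&(abs(v+.031)<.022)&(r[:,2]>.035)&(r[:,2]<.08)]
a=sel(A,0)
best=[]
for k in np.arange(-.002,.045,.0005):
    b=sel(B,k)
    if len(b)<300: continue
    e1=cKDTree(b).query(a+k*d)[0];e2=cKDTree(a+k*d).query(b)[0]
    best.append((np.mean(np.minimum(e1,.005))+np.mean(np.minimum(e2,.005)),k))
best.sort();print([(round(e*1e3,3),round(k*1e3,1)) for e,k in best[:5]],len(a))
# gap: flange top edge minus collar top edge, along the leg
E
python3 reg.py
```

```text
time: 7.72
tool_pos: [0.5546, 0.0964, 0.1063]
tcp_rot: [-0.047, 0.706, -0.047, -0.705]
wrist_force: [-0.4, 0.4, 0.5]
grip_width: 0.0857
[0.5543 0.0964 0.1062]
[(np.float64(0.728), np.float64(23.0)), (np.float64(0.774), np.float64(22.5)), (np.float64(0.842), np.float64(23.5)), (np.float64(0.967), np.float64(22.0)), (np.float64(1.104), np.float64(24.0))] 11992
```

View pics/cur.png

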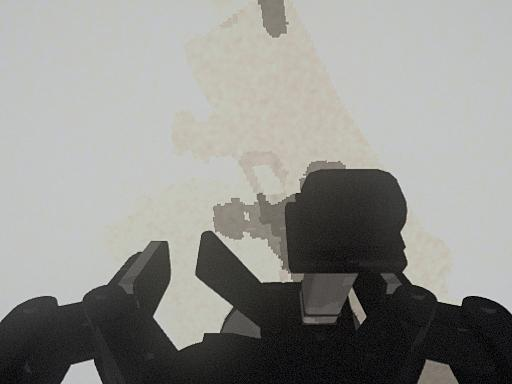

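```bash
python3 - <<'E'
from h import *
c=cam("side");r=c["frame"][150:240,200:310];cv2.imwrite("pics/s5.png",cv2.resize(r,(770,598),interpolation=cv2.INTER_CUBIC)[:,:,::-1])
# profile along leg axis of wrist cloud: s along leg from mouth, n perpendicular, for points |v|<7mm and brightness
B=np.load("cur.npy");f=cv2.imread("pics/cur.png").astype(int).sum(-1)
y=.135;out=np.array([np.cos(y),-np.sin(y),0]);left=np.array([np.sin(y),np.cos(y),0])
up=np.array([0,0,1]);d=.866*out+.5*up;n=-.5*out+.866*up
for nm,A in(("cur",B),("ref",np.load("ref.npy"))):
    L=np.array([.5347,.0993,.0])-.031*left  # leg centre in plan
    # mouth guess: U=-.0160
    M=L-.016*out+np.array([0,0,.119])
    r=A-M;s=r@d;h=r@n;v=r@left
    m=np.isfinite(s)&(abs(v)<.007)&(h>0)&(h<.03)&(s>-.04)&(s<.1)
    print(nm)
    for lo in np.arange(-.04,.1,.004):
        k=m&(s>=lo)&(s<lo+.004)
        if k.sum()>2: print(round(lo*1e3),k.sum(),"h %.4f"%np.median(h[k]),"v %.4f"%np.median(v[k]),int(np.median(f[k])) if nm=="cur" else "")
E
```

```text
cur
-12 10 h 0.0177 v -0.0060 56
-8 57 h 0.0173 v -0.0039 56
-4 381 h 0.0128 v -0.0008 66
0 78 h 0.0097 v 0.0002 275
4 88 h 0.0097 v -0.0001 276
8 80 h 0.0099 v 0.0003 158
12 96 h 0.0097 v -0.0002 267
16 90 h 0.0097 v 0.0005 268
20 100 h 0.0097 v -0.0001 247
24 108 h 0.0097 v -0.0000 235
28 112 h 0.0097 v 0.0002 231
32 118 h 0.0098 v -0.0002 233
36 130 h 0.0098 v 0.0000 234
40 138 h 0.0097 v 0.0003 235
44 156 h 0.0097 v -0.0003 236
48 158 h 0.0097 v -0.0003 237
52 44 h 0.0098 v 0.0013 243
60 15 h 0.0151 v -0.0017 148
64 175 h 0.0156 v -0.0002 64
68 681 h 0.0139 v 0.0001 76
72 46 h 0.0128 v -0.0000 73
76 318 h 0.0130 v 0.0002 87
80 301 h 0.0128 v -0.0003 99
84 344 h 0.0127 v 0.0002 108
88 540 h 0.0119 v -0.0001 120
92 1447 h 0.0067 v -0.0000 146
96 4 h 0.0014 v -0.0005 160
ref
-36 7 h 0.0175 v -0.0059 
-32 29 h 0.0177 v -0.0037 
-28 49 h 0.0177 v -0.0024 
-24 50 h 0.0177 v -0.0022 
-20 64 h 0.0177 v -0.0017 
-16 76 h 0.0176 v -0.0005 
-12 86 h 0.0177 v 0.0000 
-8 148 h 0.0173 v 0.0001 
-4 544 h 0.0133 v 0.0000 
0 109 h 0.0097 v 0.0006 
4 105 h 0.0097 v -0.0004 
8 121 h 0.0097 v -0.0001 
12 131 h 0.0097 v 0.0005 
16 137 h 0.0097 v -0.0002 
20 149 h 0.0097 v -0.0002 
24 151 h 0.0097 v 0.0002 
28 116 h 0.0097 v -0.0001 
40 111 h 0.0156 v -0.0008 
44 482 h 0.0150 v 0.0001 
48 306 h 0.0125 v -0.0000 
52 235 h 0.0130 v 0.0004 
56 292 h 0.0127 v -0.0002 
60 308 h 0.0127 v -0.0000 
64 490 h 0.0122 v 0.0000 
68 1157 h 0.0086 v 0.0001 
72 418 h 0.0037 v -0.0000
```

View pics/s5.png

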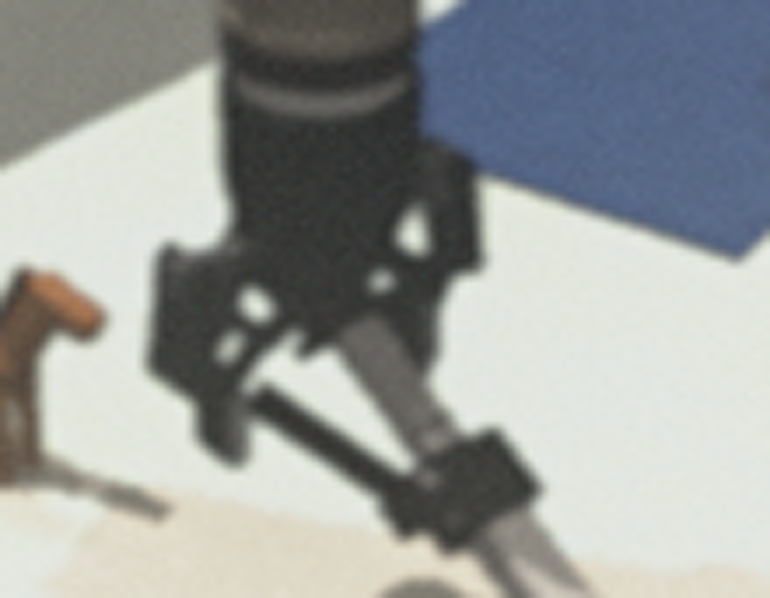

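```bash
cat > ring.py <<'E'
from h import *
c=cam("wrist");B=np.where((c["range_z"]>.02)[...,None],cloud(c),np.nan);f=c["frame"].astype(int).sum(-1);save(c,"cur.png")
y=.135;out=np.array([np.cos(y),-np.sin(y),0]);left=np.array([np.sin(y),np.cos(y),0])
up=np.array([0,0,1]);d=.866*out+.5*up;n=-.5*out+.866*up
M=np.array([.5347,.0993,.0])-.031*left-.016*out+np.array([0,0,.119])
for nm,A in(("cur",B),("ref",np.load("ref.npy"))):
    r=A-M;s=r@d;h=r@n;v=r@left
    w=np.isfinite(s)&(abs(v)<.012)
    k=w&(h>.0112)&(h<.016)&(abs(s)<.008);print(nm,"mouth s",np.percentile(s[k],[10,50,90]).round(4),k.sum())
    k=w&(h>.0112)&(h<.0145)&(s>.035)&(s<.075);print("flange face s",np.percentile(s[k],[2,5,10,20]).round(4))
    m=w&(abs(h-.0097)<.001)&(abs(v)<.008)
    if nm=="cur": print([(round(l*1e3,1),int(np.median(f[m&(s>=l)&(s<l+.0007)]))) for l in np.arange(-.003,.018,.0007) if (m&(s>=l)&(s<l+.0007)).sum()>1])
    k=m&(s>.02);print("leg end s",s[k].max().round(4))
T=Rt();print(T[:3,3].round(4))
E
python3 ring.py
```

```text
cur mouth s [-0.003  -0.0022 -0.0013] 390
flange face s [0.0385 0.0424 0.0488 0.0685]
[(np.float64(-3.0), 72), (np.float64(-2.3), 76), (np.float64(-1.6), 131), (np.float64(-0.9), 149), (np.float64(-0.2), 280), (np.float64(0.5), 277), (np.float64(1.2), 282), (np.float64(1.9), 276), (np.float64(2.6), 281), (np.float64(3.3), 276), (np.float64(4.0), 274), (np.float64(4.7), 278), (np.float64(5.4), 272), (np.float64(6.1), 282), (np.float64(6.8), 285), (np.float64(7.5), 275), (np.float64(8.2), 180), (np.float64(8.9), 175), (np.float64(9.6), 159), (np.float64(10.3), 120), (np.float64(11.0), 165), (np.float64(11.7), 238), (np.float64(12.4), 267), (np.float64(13.1), 268), (np.float64(13.8), 268), (np.float64(14.5), 268), (np.float64(15.2), 270), (np.float64(15.9), 264), (np.float64(16.6), 268), (np.float64(17.3), 258)]
leg end s 0.0951
ref mouth s [-0.0032 -0.0022 -0.0013] 563
flange face s [0.0472 0.0476 0.048  0.0503]
leg end s 0.0719
[0.5541 0.0965 0.1061]
```

```bash
python3 - <<'E'
from h import *
from scipy.spatial import cKDTree
y=.135;out=np.array([np.cos(y),-np.sin(y),0]);left=np.array([np.sin(y),np.cos(y),0]);up=np.array([0,0,1]);d=.866*out+.5*up;n=-.5*out+.866*up
M=np.array([.5347,.0993,.0])-.031*left-.016*out+np.array([0,0,.119])
W1=np.load("w1.npz")["P"]
T=np.array([[1.1e-3,-.1329,-.9911,.5339],[1e-4,-.9911,.1329,.0994],[-1,-2e-4,-1e-3,.1436]])
W3=np.load("w3.npz")["q"]@T[:,:3].T+T[:,3]
C={"w1":W1,"w3":W3,"ref":np.load("ref.npy"),"cur":np.load("cur.npy")}
def feat(A,a,b,hmin,hmax):
    r=(A-M).reshape(-1,3);r=r[np.isfinite(r[:,0])];S=np.c_[r@d,r@left,r@n]
    return S[(S[:,0]>a)&(S[:,0]<b)&(abs(S[:,1])<.018)&(S[:,2]>hmin)&(S[:,2]<hmax)]
for nm,A in C.items():
    k0=.023 if nm=="cur" else 0
    F=feat(A,.042+k0,.085+k0,.0118,.0165); E=feat(A,-.03,.02,.0,.022)
    top=feat(A,.030+k0,.062+k0,.0143,.0165)
    print(nm,"flange top plate s range",np.percentile(top[:,0],[1,50,99]).round(4),len(top),"collar top s max",np.percentile(feat(A,-.03,.004,.0168,.0185)[:,0],99).round(4))
E
```

```text
w1 flange top plate s range [0.0407 0.0455 0.0539] 208 collar top s max -0.0026
w3 flange top plate s range [0.0415 0.0457 0.0486] 681 collar top s max -0.0029
ref flange top plate s range [0.0323 0.0458 0.049 ] 1320 collar top s max -0.0026
cur flange top plate s range [0.0556 0.0686 0.0718] 1375 collar top s max -0.0026
```

```bash
python3 -m handwheel '[[[-0.03,0,-0.06],0,8.54],[[0,0,0],0,8.54],[[0,0.2,0],0,8.1],[[0,0.2,0],0,7.7],[[0,0.2,0],0,7.3],[[0,0.2,0],0,6.9],[[0,0.2,0],0,6.5],[[0,0,0],0,6.5],[[0,0,0],0,6.5]]'
python3 -m handwheel '[[[0,0.2,0],0,6.1],[[0,0.2,0],0,5.7],[[0,0.2,0],0,5.3],[[0,0.2,0],0,4.9],[[0,0.2,0],0,4.5],[[0,0,0],0,4.5],[[0,0,0],0,4.5],[[0,0,0],0,4.5]]'
python3 ring.py
```

```text
time: 8.62
tool_pos: [0.5546, 0.0876, 0.1073]
tcp_rot: [-0.048, 0.706, -0.046, -0.705]
wrist_force: [0.6, 4.0, 2.0]
grip_width: 0.0652
time: 9.28
tool_pos: [0.5519, 0.0776, 0.1077]
tcp_rot: [-0.047, 0.706, -0.047, -0.706]
wrist_force: [-3.4, 3.1, 6.7]
grip_width: 0.0451
cur mouth s [-0.0031 -0.0021 -0.0012] 396
flange face s [0.0414 0.0484 0.0573 0.0706]
[(np.float64(-3.0), 61), (np.float64(-2.3), 60), (np.float64(-1.6), 119), (np.float64(-0.9), 132), (np.float64(-0.2), 132), (np.float64(0.5), 226), (np.float64(1.2), 350), (np.float64(1.9), 353), (np.float64(2.6), 349), (np.float64(3.3), 346), (np.float64(4.0), 346), (np.float64(4.7), 341), (np.float64(5.4), 343), (np.float64(6.1), 340), (np.float64(6.8), 351), (np.float64(7.5), 354), (np.float64(8.2), 359), (np.float64(8.9), 289), (np.float64(9.6), 255), (np.float64(10.3), 176), (np.float64(11.0), 154), (np.float64(11.7), 108), (np.float64(12.4), 288), (np.float64(13.1), 301), (np.float64(13.8), 320), (np.float64(14.5), 302), (np.float64(15.2), 316), (np.float64(15.9), 307), (np.float64(16.6), 302), (np.float64(17.3), 300)]
leg end s 0.0958
ref mouth s [-0.0032 -0.0022 -0.0013] 563
flange face s [0.0472 0.0476 0.048  0.0503]
leg end s 0.0719
[0.5517 0.0776 0.1075]
```

```bash
python3 -m handwheel '[[[0,0.1,0],0,4.2],[[0,0.05,0],0,3.9],[[0,0,0],0,3.6],[[0,0,0],0,3.4],[[0,0,0],0,3.4],[[0,0,0],0,3.4],[[0,0,0],0,3.4],[[0,0,0],0,3.4]]'
python3 ring.py; python3 - <<'E'
from h import *
c=cam("side");r=c["frame"][150:240,200:310];a=cv2.imread("pics/cur.png")
o=np.zeros((384,800,3),np.uint8);o[:,:400]=a[:,112:];o[:327,400:]=cv2.resize(r,(400,327),interpolation=cv2.INTER_CUBIC)[:,:,::-1];cv2.imwrite("pics/v6.png",o)
s=readout.state();print(s["wrist_force"],s["wrist_torque"],s["grip_width"])
E
```

```text
time: 10.0
tool_pos: [0.5508, 0.074, 0.1083]
tcp_rot: [0.047, -0.705, 0.049, 0.706]
wrist_force: [-8.3, -0.9, 14.2]
grip_width: 0.0347
cur mouth s [-0.0031 -0.0021 -0.0012] 432
flange face s [0.042  0.0511 0.0573 0.0704]
[(np.float64(-3.0), 61), (np.float64(-2.3), 70), (np.float64(-1.6), 126), (np.float64(-0.9), 141), (np.float64(-0.2), 152), (np.float64(0.5), 244), (np.float64(1.2), 329), (np.float64(1.9), 338), (np.float64(2.6), 341), (np.float64(3.3), 337), (np.float64(4.0), 334), (np.float64(4.7), 333), (np.float64(5.4), 336), (np.float64(6.1), 334), (np.float64(6.8), 342), (np.float64(7.5), 344), (np.float64(8.2), 326), (np.float64(8.9), 214), (np.float64(9.6), 201), (np.float64(10.3), 124), (np.float64(11.0), 136), (np.float64(11.7), 186), (np.float64(12.4), 310), (np.float64(13.1), 307), (np.float64(13.8), 314), (np.float64(14.5), 310), (np.float64(15.2), 301), (np.float64(15.9), 305), (np.float64(16.6), 303), (np.float64(17.3), 294)]
leg end s 0.0954
ref mouth s [-0.0032 -0.0022 -0.0013] 563
flange face s [0.0472 0.0476 0.048  0.0503]
leg end s 0.0719
[0.5508 0.0741 0.1082]
[-6.93032097 -0.39791238 15.41086721] [ 0.05006473  1.26080957 -0.58680946] 0.03466436670854927
```

View pics/v6.png

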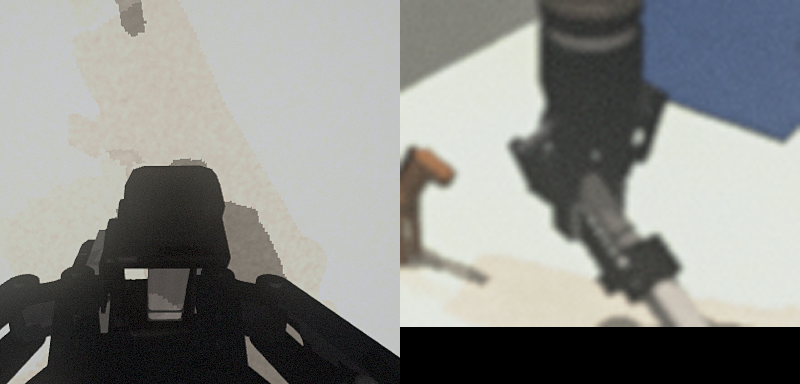

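```bash
python3 -m handwheel '[[[0,0,0],0,3.0],[[0,0,0],0,2.6],[[0,0,0],0,2.6],[[0,0,0],0,2.6],[[0,0,0],0,2.6],[[0,0,0],0,2.6]]'
python3 - <<'E'
from h import *
c=cam("wrist");P=cloud(c);save(c,"f.png")
y=.135;out=np.array([np.cos(y),-np.sin(y),0]);left=np.array([np.sin(y),np.cos(y),0]);up=np.array([0,0,1]);d=.866*out+.5*up;n=-.5*out+.866*up
M=np.array([.5347,.0993,.0])-.031*left-.016*out+np.array([0,0,.119])
r=P-M;S=np.stack([r@d,r@left,r@n],-1)
for lo in np.arange(.0,.1,.008):
    k=(S[...,0]>lo)&(S[...,0]<lo+.008)&(S[...,2]>-.03)&(S[...,2]<.013)&(S[...,1]>.012)&(S[...,1]<.07)&(c["range_z"]>.05)
    if k.sum()>5: print(round(lo*1e3),k.sum(),"v",np.percentile(S[k][:,1],[2,50,98]).round(4),"n",np.percentile(S[k][:,2],[2,50,98]).round(4))
f=c["frame"][150:384,100:440];cv2.imwrite("pics/v7.png",cv2.convertScaleAbs(cv2.resize(f,(800,550),interpolation=cv2.INTER_CUBIC),alpha=2.2)[:,:,::-1])
E
```

```text
time: 10.6
tool_pos: [0.5508, 0.0737, 0.1084]
tcp_rot: [0.048, -0.704, 0.049, 0.706]
wrist_force: [-7.5, -1.9, 16.6]
grip_width: 0.0336
0 86 v [0.0211 0.0229 0.0269] n [-0.0058  0.0113  0.0122]
8 88 v [0.0209 0.0227 0.0266] n [-0.0076  0.0113  0.0121]
16 101 v [0.0205 0.0228 0.0262] n [0.0001 0.0114 0.0123]
24 113 v [0.0201 0.0222 0.0257] n [-0.002   0.0114  0.0122]
32 115 v [0.0199 0.0221 0.0254] n [0.0045 0.0115 0.0122]
40 333 v [0.0197 0.0298 0.0385] n [-0.0157 -0.004   0.0122]
48 503 v [0.0195 0.0296 0.0386] n [-0.0088  0.0033  0.0123]
56 675 v [0.0215 0.0246 0.0317] n [-0.0078  0.0076  0.0128]
64 457 v [0.0125 0.0193 0.0211] n [-0.0119  0.0068  0.0128]
72 199 v [0.0123 0.016  0.0191] n [0.0028 0.011  0.0129]
80 191 v [0.0121 0.0143 0.017 ] n [0.0061 0.0109 0.0121]
88 623 v [0.0122 0.014  0.0169] n [-0.0068  0.0049  0.0116]
```

View pics/v7.png

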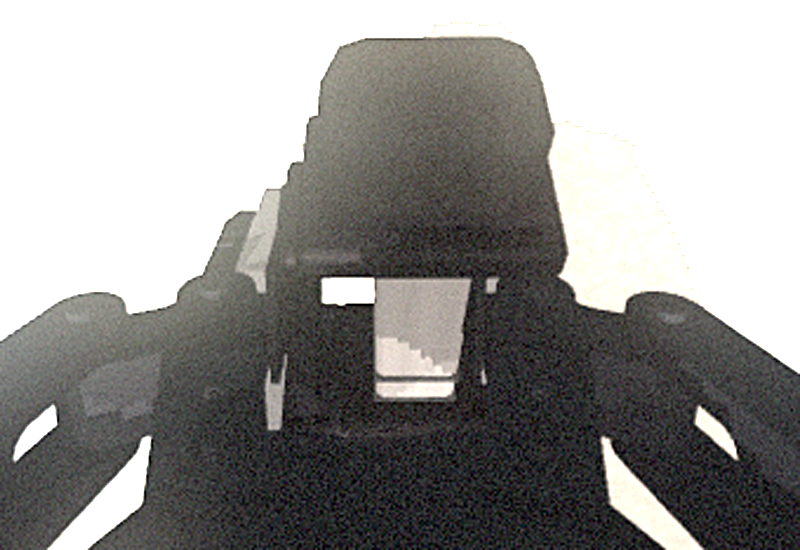

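```bash
python3 -m handwheel '[[[0,0,0],0,2.6],[[0,0,0],0,2.6],[[0,0,0],0,2.6],[[0,0,0],0,2.6],[[0,0,0],0,2.6],[[0,0,0],0,2.6]]'; python3 ring.py | grep -E "leg end|mouth|\["; python3 -c "
from plant import ticket;print(ticket.hand_in())"
```

```text
time: 11.15
tool_pos: [0.5508, 0.0737, 0.1085]
tcp_rot: [0.048, -0.705, 0.049, 0.706]
wrist_force: [-7.1, -1.3, 16.0]
grip_width: 0.0335
cur mouth s [-0.0031 -0.0022 -0.0013] 445
flange face s [0.0431 0.0522 0.0572 0.0702]
[(np.float64(-3.0), 46), (np.float64(-2.3), 52), (np.float64(-1.6), 121), (np.float64(-0.9), 142), (np.float64(-0.2), 224), (np.float64(0.5), 285), (np.float64(1.2), 329), (np.float64(1.9), 341), (np.float64(2.6), 327), (np.float64(3.3), 340), (np.float64(4.0), 342), (np.float64(4.7), 330), (np.float64(5.4), 333), (np.float64(6.1), 331), (np.float64(6.8), 327), (np.float64(7.5), 343), (np.float64(8.2), 312), (np.float64(8.9), 246), (np.float64(9.6), 202), (np.float64(10.3), 141), (np.float64(11.0), 134), (np.float64(11.7), 143), (np.float64(12.4), 281), (np.float64(13.1), 313), (np.float64(13.8), 314), (np.float64(14.5), 302), (np.float64(15.2), 310), (np.float64(15.9), 299), (np.float64(16.6), 302), (np.float64(17.3), 301)]
leg end s 0.0957
ref mouth s [-0.0032 -0.0022 -0.0013] 563
flange face s [0.0472 0.0476 0.048  0.0503]
leg end s 0.0719
[0.5508 0.0737 0.1084]
the job is handed in; nothing more can be done
None
```

I drew the loose leg out by its foot flange with the right finger, then closed the hand while shifting right, so the left finger shut the cam lever. I handed the job in at about 11 s, still gripping the leg and lever together.

**Last checks:**
- **Leg:** it stands about 23.8 mm out by the leg-end shift; the ring positions give about 24.5 mm. The target is 24 mm. The first ring is about 12 mm beyond the collar's mouth and the second just shows there.
- **Lever:** it lies along the leg, its outer face measured at 25–27 mm from the centre line against the 28 mm nominal. I read that as fully closed.
- **Bystanders:** I did not touch the telescope, puzzle or horse, and I did not re-measure them at the end.

**What disagreed:**
- **Grip width:** it stopped at 33.5 mm instead of the expected 37 mm. I put this down to finger and pad give plus about 1–2 mm of measuring error, but did not confirm it.
- **Fingertip position:** with the hand open, the cameras showed the tips about 25 mm behind the TCP, although the text has them ahead of it. I went by the cameras.
- **Wrist force:** about 17 N, mostly upward, remains. It is probably friction from the fingers swinging forward as they closed, and is well below the limits.

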